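# Square a filling block up to its fence

### The job

The heavy blue filling block on the steel tray stands askew. Push one corner and then another with the fingertips to walk it round, still clear of the black fence, until one of its two long sides faces the fence; then push it up until that long side lies flat against the fence along its whole length, with neither end of the block sticking out past the fence. Never lift or tip the block, leave the red tube, the cartridge and the amber jar standing where they are, and back away at the end.

Things in the scene. Friction and masses are not known exactly. Their poses are not given: they have to be found in the camera images.
- block: Blue metal block, 88 mm (own x) by 130 mm (own y, the long way), 34 mm high, about 0.9 kg, loose on the tray; 3 to 10 N slide it. Flat top marked with 4 x 6 round black holes, too small for a finger. Origin: centre of its underside, z up. Its long sides are the faces at own x = +44 and -44 mm; either may go to the fence. Its long way starts 43 to 90 degrees off the fence's, to either hand
- fence: Fixed black bar 20 mm thick (own x), 220 mm long (own y), 26 mm high, standing on the tray floor. Origin at the centre of its underside, z up. The face to use is the one at own x = -10 mm, which looks towards the robot's side and the block
- tray: Fixed flat steel tray 420 mm (own x) by 540 mm (own y), floor 4 mm thick with its top 4 mm above the origin, rim 16 mm high round the outside. Origin at the centre of its underside, on the work surface. Its axes are parallel to the fence's; the fence's centre stands 120 mm towards own +x from the tray's centre
- tube: Bystander: loose red tube with a black cap, standing upright on the tray, 20 mm in diameter, 58 mm high. Origin at the centre of its underside
- cartridge: Bystander: loose small cartridge standing upright on the tray: red foot 22 mm in diameter, amber glass, steel tip, 54 mm high. Origin at the centre of its underside
- jar: Bystander: loose amber jar with a white cap standing upright on the tray, 42 mm in diameter, 50 mm high. Origin at the centre of its underside
Mind the look-alikes: they are no part of the job. What is meant by the block is not pink or purple, and is the smaller of those in its own colour.

How it is judged (in metres and radians):
On the way:
1. the block has been turned until a long side faces the fence (within 20 degrees), while still clear of the fence (angle between the y axis of block and the y axis of fence, either way round below 0.35 rad and contact force between block and fence below 0.1 N and x of block in the frame of fence below -0.059 m), for 0.1 s.
At the end, for the whole second after the job is handed in: the block lies flat and still on the tray, its long way within 2 degrees of the fence's, its centre within 3.5 mm of 54 mm from the fence's centre line (long side against the fence face) and within 47 mm of the fence's middle along it; the bystanders stand upright (angle between the y axis of block and the y axis of fence, either way round below 0.035 rad and x of block in the frame of fence between -0.0575 and -0.05 m and y of block in the frame of fence between -0.047 and 0.047 m and z of block in the frame of fence below 0.004 m and angle between block's own z axis and vertical below 0.03 rad and linear speed of block below 0.01 m/s and angle between each of tube, cartridge, jar's own z axis and vertical below 0.2 rad); the robot touches nothing.
It fails at once if the block is lifted or tipped (z of block in the frame of tray above 0.014 m or angle between block's own z axis and vertical above 0.15 rad).
It fails at once if a bystander is shifted more than 15 mm or knocked over (distance of any of tube, cartridge, jar from where it was at the start of the episode above 0.015 m or angle between any of tube, cartridge, jar's own z axis and vertical above 0.4 rad).
It also fails if it takes over 64 s, if anything falls off the work surface, if the arm or the gripper's body presses on something with over 40 N, if the wrist force passes 120 N, or if a joint passes its speed limit or range.

### The arm

A 7-joint arm with a two-finger parallel gripper is mounted at the origin on the work surface. World frame = base frame: x ahead of the robot, y to its left, z up, the work surface at z = 0. Lengths are in mm, angles in rad, forces in N, time in s.
With the tool pointing down it reaches from about 400 to 850 mm from the base axis. Payload 6.9 kg.
Tool frame: the origin (TCP) lies midway between the tips of the shut fingers; the grasp point (between the pads) lies 19 mm behind it; z points along the fingers, y is the line along which they close (so a half turn about z gives the same grasp; the last joint's range is limited). The gripper opens to 85 mm and grips with 20 to 120 N. Pads are 22 mm wide; open, the fingers measure 114 mm over their backs; the gripper's body (76 mm by 85 mm) begins 54 mm behind the grasp point. The pads swing forward as they close: fully open they stand 13 mm farther back than shut.
Start: joints at [1.442, 0.507, -0.238, 1.5, 0.126, 1.149, -0.155], TCP at [145.376, -607.846, 231.275] pointing down, gripper open.
Joint ranges: [-3.08, 3.08], [-0.24, 2.05], [-1.43, 1.35], [0, 2.5], [-1.52, 4.66], [0.17, 1.96], [-2.89, 2.89]. Speed limits (rad/s): [2.39, 2.39, 3.14, 3.14, 3.14, 3.14, 3.14].

### API

Orientations are given as a unit quaternion [x, y, z, w].
In Python, from bench import env gives the robot as it stands.
- The arm moves only by the tool move_arm, never from a script. Its argument "rows" is a list of rows, each an object with "xyz": the shift along the tool's x, y, z in mm, a list of three; "spin": the turn about the tool's z in rad; "gripper": the gripper's target within -1 to 1 (fully open at 1, half-way at 0, shut at -1). In form: [{"xyz": [dx, dy, dz], "spin": spin, "gripper": gripper}, ...]. A call has 1 to 10 rows; each row is the pose to reach, as a shift and turn from the pose commanded when the call began, along the tool's axes at that moment; what a row does not reach only later rows make up. A row lasts 1/8 s, in which the tool goes at most 62.5 mm and 10.7 degrees, less where a joint would pass 70% of its speed; a pose out of reach is approached as far as the arm can. A call with a gripper value outside its range is refused whole. The fingers move at their own pace and stop on an object; "squeeze" is the grip in N (left out, the last holds). Time passes only in rows, so rows that repeat a pose let the fingers close. It gives the time, the measured TCP pose, the force, the opening and the grip force at its end, in the units of the state.
- env.read_state(): the state, without advancing time (a new reading comes with each control period).
- env.capture(name): name is "side" or "top" or "wrist"; returns a dict with "color" (480x640x3 uint8, red, green, blue), "fx", "fy", "cx", "cy" (pixels), "D" ([k1, k2, p1, p2, k3] as OpenCV has them; the pictures are not rectified), "rvec" (rotation vector, rad) and "tvec" (3), from world to camera coordinates, as OpenCV has them. Camera axes: x right, y down, z forward; pixel columns grow to the right and rows downward; lengths in mm; the calibration is good to about 2 mm. A picture is of the moment at which its call begins. There is no depth.
- env.job_done(): hands the job in; it is judged then, once.
Trained networks look in a picture, given as the dict that the camera call returned (one of the last four; its "shot" number tells which), for a name from the list of things; names that differ only in an ending like _2 or _b are one class to them, and where a whole thing is asked for, a point or a joint stands for the part that bears it (a point fixed in the world has none). Each returns a list of dicts, best first, with "p" (0 to 1); they miss things now and then, are a little off and sometimes report something else, mostly with a low value. They report only what shows in the picture. A call takes as long as a camera call. They do not tell look-alikes from the thing itself.
- env.recognise(picture, thing): "box" ([left, top, right, bottom] as shares, 0 to 1, of the picture: columns of its width, rows of its height, round what is visible of it).
- env.regions_of(picture, thing): "pixels" (480x640 bool, what is visible of it) and "box" ([left, top, right, bottom] as shares, 0 to 1, of the picture: columns of its width, rows of its height, round what is visible of it).
- env.spot_point(picture, thing): "point" ([column, row] as shares, 0 to 1, of the picture: columns of its width, rows of its height: a listed point, or the origin of a listed thing).
The state is a dict: "t": time; "joint_pos": joint angles; "qvel": joint speeds; "joint_efforts": joint torques, N m; "tool_pos": TCP position; "ee_rot": TCP orientation; "contact_force": force on the tool from outside, world axes, zero at the start; "wrist_torque": the same for the moment, N m; "width": finger opening in mm; "grasp_force": force on a finger pad.
Only numpy, scipy, OpenCV 4.12 (cv2) and the standard library are available. Lean on these libraries where they do the work, as an engineer would, in place of code of your own. Each camera call takes 0.05 s, during which the arm holds its last target. There are 200 camera calls.

## Working session

There is one attempt and no reset: what is moved stays moved. The work goes in short steps, Python scripts to look and compute and a tool call to move; the robot and the scene stay as the last step left them, time stands still between calls to the robot, and variables do not carry over. Pictures are saved under pics/ and viewed, at most 10 in all, crops included, and the job is handed in when it is done.

Besides the shell and the picture viewer there is one more tool, called after "Request:" in YAML: its name, and indented under it one key for each argument. move_arm: Moves the arm, as the interface text tells. Its arguments: {"type":"object","properties":{"rows":{"type":"array"},"squeeze":{"type":"number"}},"required":["rows"]}

```bash
mkdir -p pics; ls; cat > h.py <<'E'
import numpy as np, cv2
from bench import env
def K(p): return np.array([[p['fx'],0,p['cx']],[0,p['fy'],p['cy']],[0,0,1.]])
def ray(p,uv,z):
    n=cv2.undistortPoints(np.array(uv,float).reshape(-1,1,2),K(p),np.array(p['D'],float)).reshape(-1,2)
    R=cv2.Rodrigues(np.array(p['rvec'],float))[0]; t=np.array(p['tvec'],float).ravel()
    c=-R.T@t; d=np.c_[n,np.ones(len(n))]@R
    return c+d*((np.array(z)-c[2])/d[:,2])[:,None]
def proj(p,X): return cv2.projectPoints(np.array(X,float).reshape(-1,1,3),np.array(p['rvec'],float),np.array(p['tvec'],float),K(p),np.array(p['D'],float))[0].reshape(-1,2)
def save(p,n): cv2.imwrite('pics/'+n+'.png',p['color'][:,:,::-1])
E
python3 - <<'E'
from h import *
s=env.read_state(); print(s['t'],s['tool_pos'],s['ee_rot'],s['contact_force'])
for c in ['top','side']:
    p=env.capture(c); save(p,c+'0')
    for th in ['block','fence','tray','tube','cartridge','jar']:
        for r in env.recognise(p,th)[:4]:
            b=np.array(r['box'])*[640,480,640,480]; print(c,th,round(r['p'],2),b.round())
E
```

```text
pics
0.0 [ 145.20812453 -607.38644288  230.4485318 ] [ 9.93115382e-01  1.17136931e-01 -1.17070175e-04 -8.73610317e-04] [0.20737463 0.3305522  0.49392096]
top block 0.96 [125. 338. 225. 425.]
top block 0.89 [463. 284. 514. 344.]
top block 0.82 [447. 175. 540. 250.]
top block 0.64 [279. 185. 319. 246.]
top fence 0.9 [230. 142. 331. 163.]
top tray 0.89 [160. 102. 421. 314.]
top cartridge 0.57 [189. 257. 202. 261.]
top jar 0.54 [171. 165. 197. 186.]
side block 0.91 [295. 112. 375. 175.]
side block 0.83 [338. 398. 437. 479.]
side block 0.75 [389. 151. 457. 200.]
side block 0.72 [217. 231. 297. 292.]
side fence 0.83 [148. 214. 209. 301.]
side tray 0.95 [ 69. 168. 374. 428.]
side tray 0.49 [152. 212. 212. 302.]
side tray 0.19 [122. 324. 150. 360.]
side tube 0.63 [303. 195. 311. 224.]
side cartridge 0.75 [226. 359. 247. 384.]
side jar 0.66 [123. 325. 150. 362.]
```

```bash
nproc; ls pics
```

```text
4
side0.png
top0.png
```

View pics/top0.png

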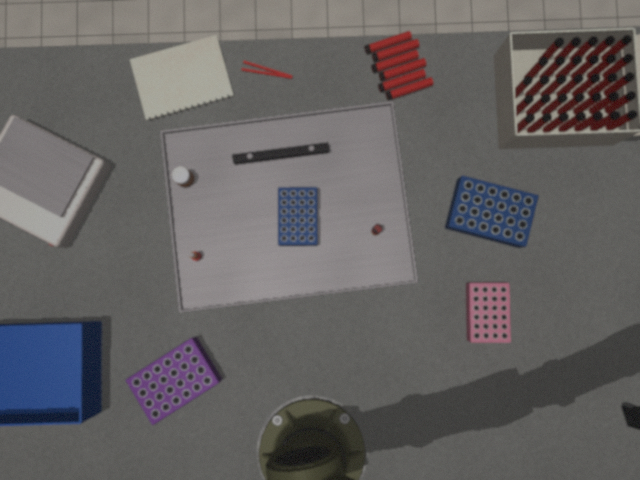

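View pics/side0.png

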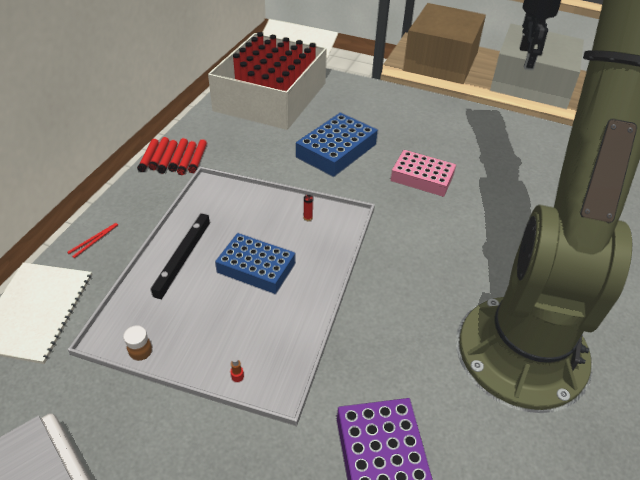

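Candidates in the top picture: blue block on the tray (298,216), larger blue block off the tray (492,211), purple (172,380), pink (490,312), and the blue bin (40,370). By the description it is the small blue one on the tray. The tube is at (377,229), the cartridge at (197,256) and the jar at (181,175).

```bash
cat >> h.py <<'E'
def quad(m):
    c=max(cv2.findContours(m.astype(np.uint8),cv2.RETR_EXTERNAL,cv2.CHAIN_APPROX_NONE)[0],key=cv2.contourArea)
    return c[:,0,:].astype(float)
def bluemask(p,box=None,pred=None):
    c=p['color'].astype(int); m=((c[:,:,2]>c[:,:,0]+25)&(c[:,:,2]>c[:,:,1]+10)).astype(np.uint8)
    return cv2.morphologyEx(m,cv2.MORPH_CLOSE,np.ones((7,7)))
E
python3 - <<'E'
from h import *
p=env.capture('top')
im=p['color'][:,:,::-1]
cv2.imwrite('pics/crop.png',cv2.resize(im[120:280,150:420],None,fx=2.9,fy=2.9,interpolation=cv2.INTER_CUBIC))
R=cv2.Rodrigues(np.array(p['rvec']))[0]; print('cam',-R.T@np.array(p['tvec']).ravel())
for th,z in [('block',38),('fence',30),('tray',16),('tube',62),('cartridge',4),('jar',54)]:
    for r in env.regions_of(p,th)[:4]:
        q=quad(r['pixels']); X=ray(p,q,np.full(len(q),z))[:,:2].astype(np.float32)
        (c,wh,a)=cv2.minAreaRect(X); print(th,round(r['p'],2),np.round(c,1),np.round(wh,1),round(a,2))
m=bluemask(p); l=cv2.connectedComponents(m)[1]; q=quad(l==l[216,298]) 
X=ray(p,q,np.full(len(q),38))[:,:2].astype(np.float32); print('blue',cv2.minAreaRect(X),cv2.boxPoints(cv2.minAreaRect(X)))
for th in ['tube','cartridge','jar','fence']:
    for r in env.spot_point(p,th)[:3]:
        print(th,round(r['p'],2),ray(p,np.array(r['point'])*[640,480],[4]).round(1))
p=env.capture('side')
for th in ['tube','cartridge','jar','fence','block']:
    for r in env.spot_point(p,th)[:3]:
        print('side',th,round(r['p'],2),ray(p,np.array(r['point'])*[640,480],[4]).round(1))
E
```

```text
cam [ 357.48696286  -42.13603688 1214.73830118]
block 0.85 [ 516.7 -413.2] [185.8 129.6] 73.12
block 0.83 [ 295.9 -393.6] [ 94.8 130. ] 88.29
block 0.75 [167.9 293.8] [121.3 185.6] 31.36
block 0.57 [519.2  14.6] [ 89.1 134.1] 88.34
tray 0.67 [547.3  38.6] [421.4 539.7] 5.48
tube 0.46 [ 481.6 -156.4] [18.4 26.2] 43.25
cartridge 0.4 [439.2 251.7] [25.2 18.2] 88.3
jar 0.57 [613.1 264.5] [51.2 39.5] 61.61
blue ((520.2725830078125, 15.708198547363281), (86.30502319335938, 127.67583465576172), 88.65604400634766) [[455.4401   -25.935167]
 [583.0809   -28.929716]
 [585.1051    57.351562]
 [457.4643    60.346115]]
tube 0.58 [[ 488.5 -156.4    4. ]]
cartridge 0.48 [[432.4 253.7   4. ]]
jar 0.89 [[616.8 272.7   4. ]]
fence 0.61 [[661.2  61.1   4. ]]
side tube 0.56 [[ 492.1 -153.3    4. ]]
side cartridge 0.73 [[444.4 253.2   4. ]]
side jar 0.97 [[629.4 275.    4. ]]
side fence 0.78 [[667.7  51.9   4. ]]
side block 0.98 [[171.2 299.    4. ]]
side block 0.87 [[ 519.4 -404.4    4. ]]
side block 0.83 [[ 300.6 -386.4    4. ]]
```

View pics/crop.png

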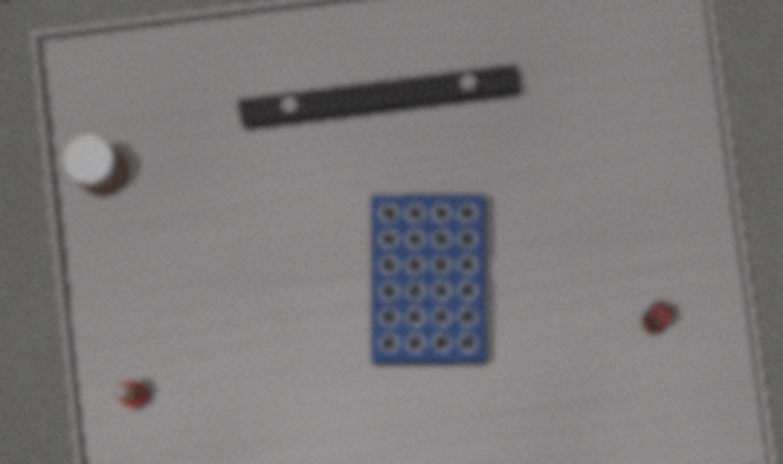

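Crop confirms the choice: plain blue, 4x6 holes, standing on the tray. It is about 83° off the fence, so it turns clockwise. I start by squaring the tool to the fence and moving to the near right corner.

Request:
move_arm:
  rows:
    - {"xyz":[444,-456,90],"spin":0.139,"gripper":-1}
    - {"xyz":[444,-456,90],"spin":0.139,"gripper":-1}
    - {"xyz":[444,-456,90],"spin":0.139,"gripper":-1}
    - {"xyz":[444,-456,90],"spin":0.139,"gripper":-1}
    - {"xyz":[444,-456,90],"spin":0.139,"gripper":-1}
    - {"xyz":[444,-456,90],"spin":0.139,"gripper":-1}
    - {"xyz":[444,-456,90],"spin":0.139,"gripper":-1}
    - {"xyz":[444,-456,90],"spin":0.139,"gripper":-1}
    - {"xyz":[444,-456,90],"spin":0.139,"gripper":-1}
    - {"xyz":[444,-456,90],"spin":0.139,"gripper":-1}

```text
t: 2.8
tool_pos: [463.2, -74.6, 143.8]
ee_rot: [0.999, 0.048, 0.001, 0.0]
contact_force: [0.8, -0.7, 0.8]
width: 0.1
grasp_force: 0.0
```

```bash
cat >> h.py <<'E'
A=np.radians(5.48); FO=np.array([666.8,50.1]); RF=np.array([[np.cos(A),-np.sin(A)],[np.sin(A),np.cos(A)]])
def F(X): return (np.asarray(X)[...,:2]-FO)@RF
def tool():
    s=env.read_state(); from scipy.spatial.transform import Rotation as Ro
    x=Ro.from_quat(s['ee_rot']).as_matrix()[:,0]
    print('t',round(s['t'],2),'tool uv',F(s['tool_pos']).round(1),'z',round(s['tool_pos'][2],1),'yawF',round(np.degrees(np.arctan2(x[1],x[0])-A),2),'f',np.round(s['contact_force'],1),'w',round(s['width'],1))
def block(cam='top'):
    p=env.capture(cam); m=bluemask(p); n,l,st,ce=cv2.connectedComponentsWithStats(m)
    for i in range(1,n):
        if st[i,4]<300: continue
        q=quad(l==i); X=F(ray(p,q,np.full(len(q),38))).astype(np.float32); r=cv2.minAreaRect(X)
        c=r[0]
        if -250<c[0]<0 and -160<c[1]<160:
            a=r[2]+(90 if r[1][0]<r[1][1] else 0)  # long dir in fence frame
            off=(a-90+90)%180-90
            print(cam,'block uv',np.round(c,1),'size',np.round(r[1],1),'off',round(off,2))
    return p
E
python3 - <<'E'
from h import *
tool(); p=block()
c=p['color'].astype(int).sum(2); m=(c<150); m[:130]=0;m[175:]=0;m[:,:220]=0;m[:,345:]=0
q=quad(m); X=ray(p,q,np.full(len(q),30))[:,:2].astype(np.float32); print(cv2.minAreaRect(X), F(cv2.minAreaRect(X)[0]))
tool()
E
```

```text
t 2.8 tool uv [-214.5 -104.7] z 143.8 yawF -0.02 f [ 0.8 -0.7  0.8] w 0.1
top block uv [-148.8  -18. ] size [ 81.8 127.7] off 83.18
((664.24267578125, 34.29279327392578), (17.248157501220703, 177.72500610351562), 5.874721050262451) [ -4.05519739 -15.49074129]
t 2.85 tool uv [-209.4  -95.6] z 143.5 yawF 0.57 f [4.1 8.8 0.1] w 0.1
```

Request:
move_arm:
  rows:
    - {"xyz":[0,0,60],"spin":0,"gripper":-1}
    - {"xyz":[0,0,110],"spin":0,"gripper":-1}
    - {"xyz":[0,0,130],"spin":0,"gripper":-1}
    - {"xyz":[0,0,130],"spin":0,"gripper":-1}
    - {"xyz":[0,-10,130],"spin":0,"gripper":-1}
    - {"xyz":[0,-18,130],"spin":0,"gripper":-1}
    - {"xyz":[0,-26,130],"spin":0,"gripper":-1}
    - {"xyz":[0,-34,130],"spin":0,"gripper":-1}
    - {"xyz":[1,-42,130],"spin":0,"gripper":-1}
    - {"xyz":[2,-50,130],"spin":0,"gripper":-1}

```text
t: 4.1
tool_pos: [458.0, -27.2, 13.8]
ee_rot: [0.999, 0.047, -0.001, 0.001]
contact_force: [-3.3, -4.9, 3.0]
width: -0.3
grasp_force: 2.7
```

```bash
python3 - <<'E'
from h import *
tool(); block(); p=block('side'); save(p,'s1'); tool()
E
```

```text
t 4.1 tool uv [-215.3  -57. ] z 13.8 yawF -0.07 f [-3.3 -4.9  3. ] w -0.3
top block uv [-146.   -13.9] size [ 85.9 128.5] off 76.71
side block uv [-146.9   -1. ] size [107.3 143.1] off 76.15
t 4.2 tool uv [-214.8  -55.9] z 13.7 yawF 0.03 f [-1.1 -1.   0.4] w -0.3
```

View pics/s1.png

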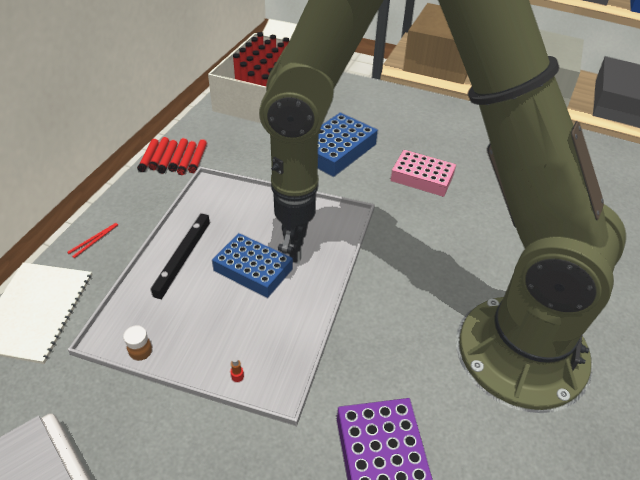

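The side view shows the shut fingers at about (290,245) against the block's near right corner; it has begun to turn. I continue the push.

Request:
move_arm:
  rows:
    - {"xyz":[6,-6,0],"spin":0,"gripper":-1}
    - {"xyz":[12,-12,0],"spin":0,"gripper":-1}
    - {"xyz":[14,-18,0],"spin":0,"gripper":-1}
    - {"xyz":[16,-24,0],"spin":0,"gripper":-1}
    - {"xyz":[18,-30,0],"spin":0,"gripper":-1}
    - {"xyz":[21,-36,0],"spin":0,"gripper":-1}
    - {"xyz":[24,-42,0],"spin":0,"gripper":-1}
    - {"xyz":[27,-48,0],"spin":0,"gripper":-1}
    - {"xyz":[30,-52,0],"spin":0,"gripper":-1}
    - {"xyz":[30,-52,0],"spin":0,"gripper":-1}

```text
t: 5.45
tool_pos: [485.0, 29.1, 13.9]
ee_rot: [0.999, 0.048, 0.001, -0.0]
contact_force: [-0.5, -0.4, 0.4]
width: -0.0
grasp_force: 0.2
```

```bash
python3 - <<'E'
from h import *
tool(); block();tool()
E
```

```text
t 5.45 tool uv [-183.    -3.5] z 13.9 yawF 0.05 f [-0.5 -0.4  0.4] w -0.0
t 5.5 tool uv [-182.7   -3.7] z 14.0 yawF 0.03 f [ 0.2 -0.4  0.5] w 0.4
```

Request:
move_arm:
  rows:
    - {"xyz":[-10,25,0],"spin":0,"gripper":-1}
    - {"xyz":[-10,25,-50],"spin":0,"gripper":-1}
    - {"xyz":[-10,25,-100],"spin":0,"gripper":-1}
    - {"xyz":[40,-5,-110],"spin":0,"gripper":-1}
    - {"xyz":[80,-50,-110],"spin":0,"gripper":-1}
    - {"xyz":[114,-90,-110],"spin":0,"gripper":-1}
    - {"xyz":[114,-110,-110],"spin":0,"gripper":-1}
    - {"xyz":[114,-110,-110],"spin":0,"gripper":-1}

```text
t: 6.5
tool_pos: [586.5, 150.5, 123.7]
ee_rot: [0.999, 0.049, -0.0, -0.0]
contact_force: [-0.3, -0.7, -0.9]
width: -0.2
grasp_force: 0.0
```

```bash
python3 - <<'E'
from h import *
tool(); p=block();block('side');save(p,'t2');tool()
E
```

```text
t 6.5 tool uv [-70.3 107.6] z 123.7 yawF 0.17 f [-0.3 -0.7 -0.9] w -0.2
top block uv [-114.3   12. ] size [ 86.1 127.7] off 51.13
side block uv [-115.7   24.1] size [ 95.8 152.5] off 50.41
t 6.6 tool uv [-70.5 104.1] z 123.8 yawF -0.05 f [-0.7 -0.5  0.2] w -0.2
```

View pics/t2.png

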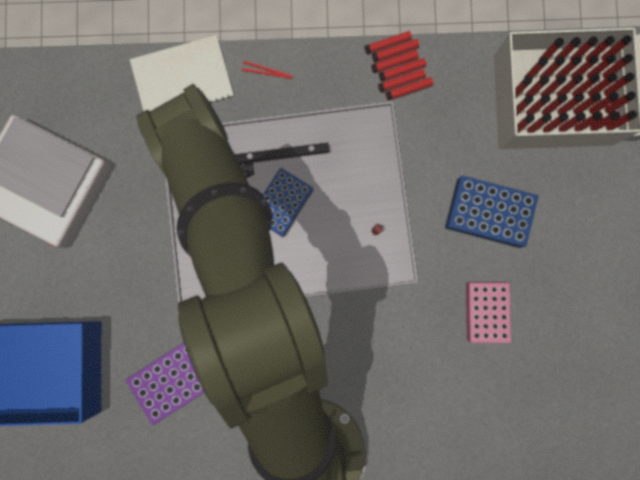

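Request:
move_arm:
  rows:
    - {"xyz":[25,40,20],"spin":0,"gripper":-1}
    - {"xyz":[25,40,70],"spin":0,"gripper":-1}
    - {"xyz":[25,40,110],"spin":0,"gripper":-1}
    - {"xyz":[25,44,111],"spin":0,"gripper":-1}
    - {"xyz":[25,56,111],"spin":0,"gripper":-1}
    - {"xyz":[24,66,111],"spin":0,"gripper":-1}
    - {"xyz":[20,74,111],"spin":0,"gripper":-1}
    - {"xyz":[15,80,111],"spin":0,"gripper":-1}
    - {"xyz":[9,86,111],"spin":0,"gripper":-1}
    - {"xyz":[3,92,111],"spin":0,"gripper":-1}

```text
t: 7.85
tool_pos: [601.6, 58.3, 14.7]
ee_rot: [0.999, 0.048, 0.003, -0.001]
contact_force: [5.8, 2.2, 2.8]
width: 0.1
grasp_force: 2.8
```

```bash
python3 - <<'E'
from h import *
tool(); p=block();block('side');tool()
E
```

```text
t 7.85 tool uv [-64.1  14.4] z 14.7 yawF 0.05 f [5.8 2.2 2.8] w 0.1
side block uv [-135.9   14.7] size [ 91.  154.1] off 37.78
t 7.95 tool uv [-65.2  13.4] z 14.4 yawF -0.02 f [3.6 1.5 2.1] w -0.6
```

Request:
move_arm:
  rows:
    - {"xyz":[-5,4,0],"spin":0,"gripper":-1}
    - {"xyz":[-11,8,0],"spin":0,"gripper":-1}
    - {"xyz":[-17,12,0],"spin":0,"gripper":-1}
    - {"xyz":[-23,15,0],"spin":0,"gripper":-1}
    - {"xyz":[-29,18,0],"spin":0,"gripper":-1}
    - {"xyz":[-35,21,0],"spin":0,"gripper":-1}
    - {"xyz":[-41,23,0],"spin":0,"gripper":-1}
    - {"xyz":[-46,25,0],"spin":0,"gripper":-1}

```text
t: 8.95
tool_pos: [558.1, 28.6, 14.1]
ee_rot: [0.999, 0.048, 0.003, -0.0]
contact_force: [6.8, 0.9, 3.4]
width: 0.2
grasp_force: 3.1
```

```bash
python3 - <<'E'
from h import *
tool(); p=block();block('side');tool()
E
```

```text
t 8.95 tool uv [-110.3  -11.1] z 14.1 yawF 0.02 f [6.8 0.9 3.4] w 0.2
side block uv [-176.2    8.2] size [ 86.9 154.2] off 19.04
t 9.05 tool uv [-111.1  -11.4] z 13.9 yawF -0.0 f [5.  0.8 3.8] w -0.1
```

Request:
move_arm:
  rows:
    - {"xyz":[20,0,0],"spin":0,"gripper":-1}
    - {"xyz":[20,0,-50],"spin":0,"gripper":-1}
    - {"xyz":[20,0,-100],"spin":0,"gripper":-1}
    - {"xyz":[-30,5,-110],"spin":-0.15,"gripper":1}
    - {"xyz":[-80,10,-110],"spin":-0.33,"gripper":1}
    - {"xyz":[-130,15,-110],"spin":-0.33,"gripper":1}
    - {"xyz":[-130,15,-110],"spin":-0.33,"gripper":1}
    - {"xyz":[-130,15,-110],"spin":-0.33,"gripper":1}

```text
t: 10.05
tool_pos: [427.6, 0.6, 123.0]
ee_rot: [0.977, 0.211, -0.0, 0.0]
contact_force: [0.1, 0.8, 0.5]
width: 85.1
grasp_force: 0.0
```

```bash
python3 - <<'E'
from h import *
tool(); p=block();save(p,'t4');block('side');tool()
E
```

```text
t 10.05 tool uv [-242.8  -26.4] z 123.0 yawF 18.89 f [0.1 0.8 0.5] w 85.1
side block uv [-176.5    9.2] size [ 86.9 152. ] off 19.04
t 10.15 tool uv [-241.9  -26.1] z 122.9 yawF 18.92 f [ 0.6  0.5 -0.6] w 85.6
```

View pics/t4.png

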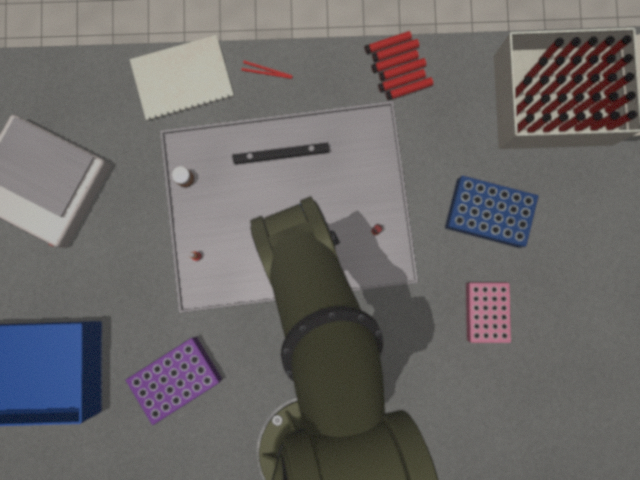

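The arm hides the block in the top view; the fence (233–329, 144–163) and bystanders are clear. I'll fit box models to silhouettes in the side view.

```bash
cat >> h.py <<'E'
from scipy.optimize import minimize
def sil(p,W,yaw,dims,z0=4):
    # W world centre, yaw world
    c,s=np.cos(yaw),np.sin(yaw); hx,hy,h=dims[0]/2,dims[1]/2,dims[2]
    P=[[W[0]+c*a-s*b,W[1]+s*a+c*b,z] for a in(-hx,hx) for b in(-hy,hy) for z in(z0,z0+h)]
    H=cv2.convexHull(proj(p,P).astype(np.float32)); m=np.zeros((480,640),np.uint8)
    m=cv2.fillConvexPoly(m,np.round(H*16).astype(np.int32),255,cv2.LINE_AA,4); return m/255.
def fit(p,mask,x0,dims,loss=None):
    m=cv2.GaussianBlur(mask.astype(float),(0,0),1.5)
    f=lambda x: ((cv2.GaussianBlur(sil(p,x[:2],np.radians(x[2]),dims),(0,0),1.5)-m)**2).sum()
    x=np.array(x0,float)
    for _ in range(3): x=minimize(f,x,method='Nelder-Mead',options=dict(initial_simplex=x+np.vstack([np.zeros(3),np.diag([8,8,5])]),maxiter=150)).x
    return x,f(x)
def fitblock(uv,off,cam='side'):
    p=env.capture(cam); m=bluemask(p); n,l=cv2.connectedComponents(m)
    W=FO+RF@np.array(uv); s=sil(p,W,A+np.radians(off),(88,130,34))>.5
    k=np.bincount(l[s&(m>0)]).argmax(); x,e=fit(p,l==k,[*W,np.degrees(A)+off],(88,130,34))
    print(cam,'FIT block uv',F(x[:2]).round(1),'off',round(x[2]-np.degrees(A),2),'cost',round(e,1),'mask',(l==k).sum()); return p
E
python3 - <<'E'
from h import *
p=fitblock([-175,-4],19)
for cam in ['top','side']:
    p=env.capture(cam); s=sil(p,FO,A,(20,220,26)); roi=cv2.dilate(s,np.ones((15,15)))>.1
    m=(p['color'].astype(int).max(2)<75)&roi; m=cv2.morphologyEx(m.astype(np.uint8),cv2.MORPH_CLOSE,np.ones((7,7)))
    x,e=fit(p,m,[*FO,5.48],(20,220,26)); print(cam,'fence',x.round(2),F(x[:2]).round(1),e,m.sum(),s.sum())
tool()
E
```

```text
side FIT block uv [-171.9   -4.7] off 19.58 cost 47.4 mask 2842
top fence [666.89  50.85   5.33] [0.2 0.7] 130.6600812072761 875 1283.0627450980392
side fence [670.99  51.59   5.94] [4.3 1.1] 96.93576695123505 1273 1618.776470588235
t 10.3 tool uv [-242.2  -25.9] z 122.6 yawF 18.93 f [-0.4 -0.2  0. ] w 85.2
```

Request:
move_arm:
  rows:
    - {"xyz":[-4,0,50],"spin":0,"gripper":1}
    - {"xyz":[-4,0,100],"spin":0,"gripper":1}
    - {"xyz":[-4,0,119],"spin":0,"gripper":1}
    - {"xyz":[-4,0,119],"spin":0,"gripper":1}
    - {"xyz":[4,0,119],"spin":0,"gripper":1}
    - {"xyz":[10,0,119],"spin":0,"gripper":1}
    - {"xyz":[16,0,119],"spin":0,"gripper":1}
    - {"xyz":[22,0,119],"spin":0,"gripper":1}
    - {"xyz":[26,0,119],"spin":0,"gripper":1}
    - {"xyz":[26,0,119],"spin":0,"gripper":1}

```text
t: 11.55
tool_pos: [449.3, 10.5, 3.8]
ee_rot: [0.978, 0.211, -0.002, 0.001]
contact_force: [-4.5, -2.3, 3.2]
width: 85.5
grasp_force: 2.8
```

```bash
python3 - <<'E'
from h import *
tool(); p=fitblock([-163,-2],19);save(p,'s5');tool()
E
```

```text
t 11.55 tool uv [-220.3  -18.6] z 3.8 yawF 18.86 f [-4.5 -2.3  3.2] w 85.5
side FIT block uv [-164.5   -1.6] off 21.42 cost 124.8 mask 2720
t 11.6 tool uv [-220.3  -18.6] z 3.8 yawF 18.86 f [-5.7 -2.9  3.5] w 85.2
```

View pics/s5.png

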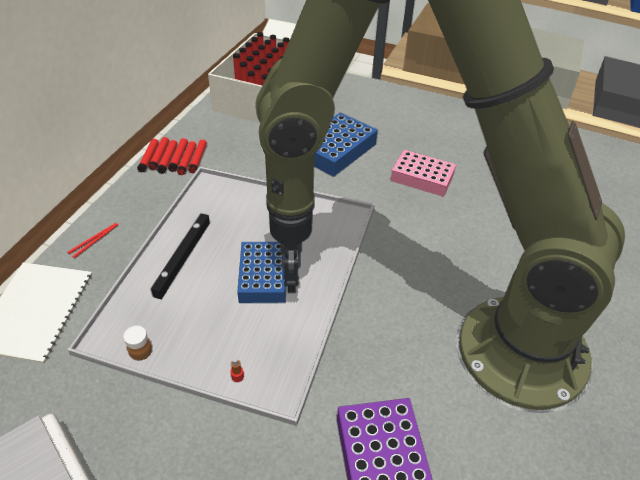

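The side view shows both open fingers (290,275) behind the long side. I push forward while swinging square to the fence.

Request:
move_arm:
  rows:
    - {"xyz":[6,0,0],"spin":0.04,"gripper":1}
    - {"xyz":[12,1,0],"spin":0.08,"gripper":1}
    - {"xyz":[18,1,0],"spin":0.12,"gripper":1}
    - {"xyz":[24,2,0],"spin":0.16,"gripper":1}
    - {"xyz":[30,2,0],"spin":0.2,"gripper":1}
    - {"xyz":[36,3,0],"spin":0.24,"gripper":1}
    - {"xyz":[42,3,0],"spin":0.28,"gripper":1}
    - {"xyz":[48,4,0],"spin":0.33,"gripper":1}
    - {"xyz":[55,5,0],"spin":0.33,"gripper":1}
    - {"xyz":[55,5,0],"spin":0.33,"gripper":1}

```text
t: 12.85
tool_pos: [504.9, 29.9, 3.9]
ee_rot: [0.999, 0.048, 0.001, -0.0]
contact_force: [-0.1, 0.2, -0.6]
width: 85.5
grasp_force: 0.2
```

```bash
python3 - <<'E'
from h import *
tool(); p=fitblock([-112,5],3);block();tool()
E
```

```text
t 12.85 tool uv [-163.1   -4.6] z 3.9 yawF 0.01 f [-0.1  0.2 -0.6] w 85.5
side FIT block uv [-87.8   1.8] off 25.17 cost 795.8 mask 1966
t 12.95 tool uv [-163.2   -4.6] z 4.1 yawF 0.01 f [ 0.1  0.3 -0.1] w 85.3
```

```bash
python3 - <<'E'
from h import *
p=env.capture('side'); im=p['color'][:,:,::-1].copy()
for off,c in((0,(0,255,255)),):
    m=(sil(p,FO+RF@np.array([-108+3,-5]),A,(88,130,34))>.5).astype(np.uint8)
    cv2.drawContours(im,cv2.findContours(m,0,2)[0],-1,c,1)
cv2.imwrite('pics/s6.png',cv2.resize(im[150:400,80:400],None,fx=2.4,fy=2.4))
E
```

```text
(no output)
```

View pics/s6.png

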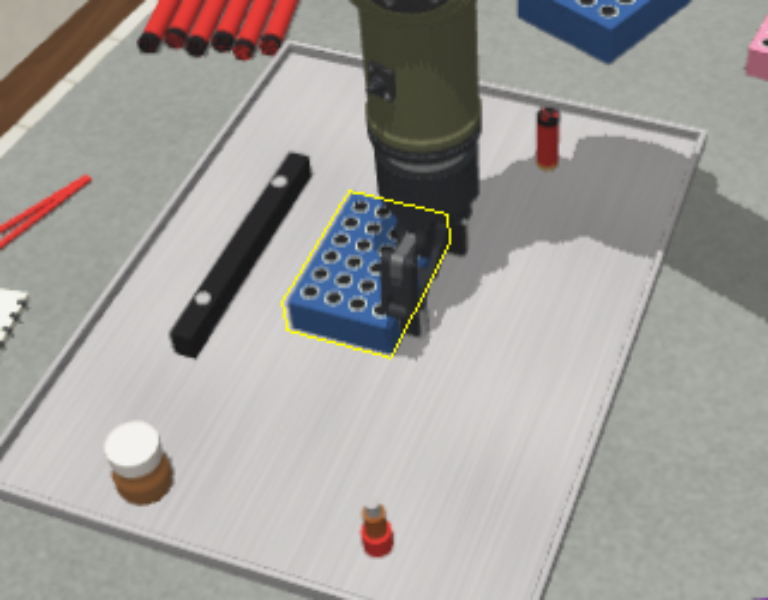

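The predicted outline (yellow, crop 285–450, 190–355) matches the block: parallel to the fence, clear of it, centred. I push it up to the fence.

Request:
move_arm:
  rows:
    - {"xyz":[7,0,0],"spin":0,"gripper":1}
    - {"xyz":[14,0,0],"spin":0,"gripper":1}
    - {"xyz":[21,0,0],"spin":0,"gripper":1}
    - {"xyz":[28,0,0],"spin":0,"gripper":1}
    - {"xyz":[35,0,0],"spin":0,"gripper":1}
    - {"xyz":[40,0,0],"spin":0,"gripper":1}
    - {"xyz":[44,0,0],"spin":0,"gripper":1}
    - {"xyz":[48,0,0],"spin":0,"gripper":1}
    - {"xyz":[50,0,0],"spin":0,"gripper":1}
    - {"xyz":[50,0,0],"spin":0,"gripper":1}

```text
t: 14.25
tool_pos: [551.3, 34.0, 3.7]
ee_rot: [0.999, 0.048, -0.002, 0.0]
contact_force: [-6.0, -0.2, 4.4]
width: 85.0
grasp_force: 3.3
```

Request:
move_arm:
  rows:
    - {"xyz":[2,0,0],"spin":0,"gripper":1}
    - {"xyz":[4,0,0],"spin":0,"gripper":1}
    - {"xyz":[6,0,0],"spin":0,"gripper":1}
    - {"xyz":[6,0,0],"spin":0,"gripper":1}

```text
t: 14.75
tool_pos: [557.2, 34.6, 3.7]
ee_rot: [0.999, 0.048, -0.002, 0.0]
contact_force: [-5.7, -1.0, 3.8]
width: 85.2
grasp_force: 3.3
```

Request:
move_arm:
  rows:
    - {"xyz":[2,0,0],"spin":0,"gripper":1}
    - {"xyz":[4,0,0],"spin":0,"gripper":1}
    - {"xyz":[4,0,0],"spin":0,"gripper":1}

```text
t: 15.12
tool_pos: [561.3, 35.0, 3.7]
ee_rot: [0.999, 0.048, -0.002, 0.0]
contact_force: [-6.6, -0.5, 3.0]
width: 85.4
grasp_force: 3.1
```

```bash
python3 - <<'E'
from h import *
tool()
E
```

```text
t 15.12 tool uv [-106.5   -4.9] z 3.7 yawF 0.0 f [-6.6 -0.5  3. ] w 85.4
```

Force still at sliding level; push on until it rises.

Request:
move_arm:
  rows:
    - {"xyz":[2,0,0],"spin":0,"gripper":1}
    - {"xyz":[3,0,0],"spin":0,"gripper":1}
    - {"xyz":[3,0,0],"spin":0,"gripper":1}

```text
t: 15.5
tool_pos: [561.6, 35.0, 3.5]
ee_rot: [0.999, 0.048, -0.004, 0.001]
contact_force: [-12.7, -1.2, 10.7]
width: 85.4
grasp_force: 6.7
```

Request:
move_arm:
  rows:
    - {"xyz":[2,0,0],"spin":0,"gripper":1}
    - {"xyz":[3,0,0],"spin":0,"gripper":1}
    - {"xyz":[3,0,0],"spin":0,"gripper":1}

```text
t: 15.88
tool_pos: [561.5, 34.9, 3.2]
ee_rot: [0.999, 0.048, -0.007, 0.001]
contact_force: [-21.7, -1.8, 15.7]
width: 85.3
grasp_force: 10.6
```

Stalled at the fence with rising force: seated. Back off straight, then lift clear.

Request:
move_arm:
  rows:
    - {"xyz":[-4,0,0],"spin":0,"gripper":1}
    - {"xyz":[-12,0,0],"spin":0,"gripper":1}
    - {"xyz":[-30,0,0],"spin":0,"gripper":1}
    - {"xyz":[-50,0,-20],"spin":0,"gripper":1}
    - {"xyz":[-60,0,-70],"spin":0,"gripper":1}
    - {"xyz":[-70,0,-130],"spin":0,"gripper":1}
    - {"xyz":[-80,60,-180],"spin":0,"gripper":1}
    - {"xyz":[-90,120,-200],"spin":0,"gripper":1}
    - {"xyz":[-90,180,-200],"spin":0,"gripper":1}
    - {"xyz":[-90,240,-200],"spin":0,"gripper":1}

```text
t: 17.12
tool_pos: [502.3, -203.0, 205.2]
ee_rot: [0.999, 0.048, 0.002, 0.001]
contact_force: [0.7, -0.3, -0.5]
width: 85.7
grasp_force: 0.0
```

```bash
python3 - <<'E'
from h import *
tool(); fitblock([-54,-5],0); p=block(); fitblock([-54,-5],0,'top'); tool()
m=(sil(p,FO,A,(20,220,26))); roi=cv2.dilate(m,np.ones((13,13)))>.1
mm=(p['color'].astype(int).max(2)<75)&roi
cv2.imwrite('pics/t7.png',cv2.resize(p['color'][100:260,150:420,::-1],None,fx=2.9,fy=2.9,interpolation=cv2.INTER_CUBIC))
E
```

```text
t 17.12 tool uv [-187.9 -236.3] z 205.2 yawF 0.03 f [ 0.7 -0.3 -0.5] w 85.7
side FIT block uv [-48.7  -7.6] off 0.92 cost 46.4 mask 2925
top block uv [-54.2  -6.1] size [129.9  89.8] off -0.07
top FIT block uv [-51.2  -6.3] off 0.27 cost 78.9 mask 2273
t 17.27 tool uv [-189.1 -238.5] z 203.6 yawF -0.4 f [-0.5  0.5  0.1] w 85.1
```

View pics/t7.png

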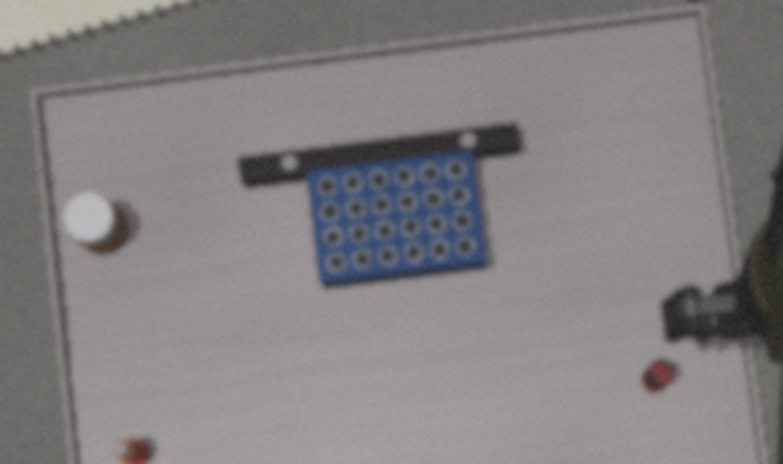

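The crop shows the block (305–490, 150–285) flat against the fence, inside both ends. The jar, cartridge and tube are where they were, and the arm is clear.

```bash
python3 - <<'E'
from bench import env
print(env.job_done())
E
```

```text
the job is handed in; nothing more can be done
None
```

The block's long side lies flat against the fence: about 0.3° off in the top view, its centre about 6 mm from the fence's middle, both ends inside. The bystanders look unmoved, the arm is backed away, and the job was handed in at about 17 s; no verdict came back.

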